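Lay the fume absorber on its back against the service stop

TASK

The fume absorber is due for a filter change: push it over onto its back on the grey service mat, so that its grille faces up, and only then slide it along the mat until its top is flush against the metal stop bar, roughly in the middle of the bar. Only push it, never lift it, leave the things around the mat alone, and end clear of it.

Things in the scene. Friction and masses are not known exactly. Their poses are not given: they have to be found in the camera images.
- absorber: small green fume absorber, loose box of about 0.32 kg standing on the mat: 46 mm deep (own x -21 to +25 mm), 100 wide (own y), 88 high (own z). Origin: centre of its underside. Own x points from the grille (front, 4 mm proud, turned roughly to -y, the robot's right) to the back (to the stop bar), own z to its top. Pushed low it slides; pushed near the top it tips, falling beyond 28 degrees
- absorber_center (a point): middle of the absorber's box (half-way up, across and deep). Once the absorber lies on its back it is 46 mm high and reaches 44 mm from this point to its top and 44 mm to its underside, along own z, which is then level; axes as the absorber's
- top_left (a point): on the absorber's top face, middle of its depth, at its own +y end (50 mm from the middle)
- top_right (a point): on the absorber's top face, middle of its depth, at its own -y end (50 mm from the middle)
- service_mat: grey service mat fixed to the bench, 260 mm (own x, from -135 to +125 mm) by 150 mm (own y), 10 mm thick. Origin on the bench under it. Own x points along the mat to the aluminium stop bar, which is fixed along its end on the robot's left; the bar is 130 mm long along own y, 16 mm thick and its top is 34 mm above the bench
- stop_face (a point): middle of the stop bar's near face, the one the absorber is to touch, 100 mm from the mat's origin along its own x; axes as the mat's, own x pointing into the bar
- reel: solder reel standing near the mat, 51 mm across, 38 mm high; origin at the centre of its underside; leave alone
- amber_roll: roll of amber tape lying near the mat, 78 mm across, 20 mm high; origin at the centre of its underside; leave alone
- blower: pink rubber air blower with a blue nozzle standing near the mat, 51 mm across, 108 mm high; origin at the centre of its underside; leave alone
- tin: open tin of screws near the mat, 45 mm across, 12 mm high; origin at the centre of its underside; leave alone. Beyond it, at y = -0.43, the fixed cork partition runs along the bench's right side, its top 490 mm above the bench
- driver_pen: black marker standing on end near the mat, 15 mm across, 127 mm high; origin at the centre of its underside; leave alone
Not all that is in view belongs to the job. Several things have the shape of the absorber; the one meant has the colours described above.

How it is judged:
On the way, in this order (a step that is already met when the one before it is completed fails the run):
1. the absorber lies on its back on the mat, grille up (angle between absorber's own x axis and vertical above 2.97 rad and angular speed of absorber below 0.3 rad/s), for 0.2 s.
2. its top is flush against the stop bar (angle between absorber's own x axis and vertical above 2.97 rad and x of each of top_left, top_right in the frame of service_mat above 0.093 m), for 0.2 s.
At the end, for the whole second after the job is handed in: the absorber lies at rest on its back (own x within 10 degrees of straight down) on the mat, grille up, both ends of its top within 7 mm of the stop bar's near face, and its middle within 40 mm of the mat's middle line (the line square to the bar) (all of step 2 and y of absorber_center in the frame of service_mat between -0.04 and 0.04 m and z of absorber_center in the frame of service_mat below 0.045 m and linear speed of absorber below 0.02 m/s); the robot touches nothing.
It fails at once if the absorber is lifted off the mat (its middle more than 70 mm above the bench, or more than 64 mm while upright or 48 mm while on its back; tipping raises it to about 60 mm) (height (world z) of absorber_center above 0.07 m or (angle between absorber's own x axis and vertical above 2.97 rad and height (world z) of absorber_center above 0.048 m) or (angle between absorber's own x axis and vertical between 1.47 and 1.67 rad and height (world z) of absorber_center above 0.064 m)).
It fails at once if the reel, tape roll, blower, screw tin or marker is moved by more than 15 mm or tipped over (distance of any of reel, amber_roll, blower, tin, driver_pen from where it was at the start of the episode above 0.015 m or angle between any of reel, amber_roll, blower, tin, driver_pen's own z axis and vertical above 0.5 rad).
It also fails if it takes over 56 s, if anything falls off the work surface, if the arm or the gripper's body presses on something with over 40 N, if the wrist force passes 120 N, or if a joint passes its speed limit or range.

ROBOT

A 6-joint arm with a two-finger parallel gripper is mounted at the origin on a cart in front of the work surface, level with it; the furniture and walls round the work are solid. World frame = base frame: x ahead of the robot, y to its left, z up, the work surface at z = 0. Lengths are in m, angles in rad, forces in N, time in s.
With the tool pointing down it reaches from about 0.25 to 0.725 m from the base axis. Payload 4 kg.
Tool frame: the origin (TCP) lies on the centre line of the jaws, within the pads' length; the fingertips stand 22 mm ahead of it and the grasp point (between the pads) lies 3 mm ahead of it; z points along the fingers, y is the line along which they close (so a half turn about z gives the same grasp; the last joint's range is limited). The gripper opens to 85 mm and grips with 20 to 120 N. Pads are 22 mm wide; open, the fingers measure 114 mm over their backs; the gripper's body (76 mm by 85 mm) begins 54 mm behind the grasp point. The pads swing forward as they close: fully open they stand 13 mm farther back than shut.
Start: joints at [1.31, 0.241, 0.005, 1.335, 0, 1.571], TCP at [0.129, 0.483, 0.253] pointing down, gripper open.
Joint ranges: [-2.72, 2.72], [-1.05, 1.87], [-1.09, 1.28], [-1.99, 2.15], [-1.42, 1.44], [-3.14, 3.14]. Speed limits (rad/s): [2.79, 2.79, 3.14, 3.14, 3.14, 3.14].

INTERFACE

Orientations are given as a unit quaternion [x, y, z, w].
In Python, from workcell import bot gives the robot as it stands.
- The arm moves only by the shell command python3 -m inch 'ROWS'. ROWS is JSON, one flat list of numbers, 7 for each row, row after row: the shift along the world's x, y, z in mm, then the turn, a rotation vector about the world's x, y, z in rad, then the opening in per cent of the stroke, from 0 (shut) to 100 (fully open). A call has 1 to 8 rows; each row is the pose to reach, as a shift and turn from the pose commanded when the call began; what a row does not reach only later rows make up. A row lasts 1/12 s, in which the tool goes at most 41.7 mm and 7.16 degrees, less where a joint would pass 70% of its speed; a pose out of reach is approached as far as the arm can. A call with a gripper value outside its range is refused whole. The fingers move at their own pace and stop on an object; the grip force is fixed at half the most. Time passes only in rows, so rows that repeat a pose let the fingers close. It gives the time, the measured TCP pose, the force, the opening and the grip force at its end, in the units of the state.
- bot.get_obs(): the state, without advancing time (a new reading comes with each control period).
- bot.camera(name): name is "side" or "top" or "wrist"; returns the picture (400x640x3 uint8, blue, green, red); there is no depth.
- bot.camera_info(name): a dict with "intrinsics" (3x3 intrinsics, pixels), "camera_from_world" (4x4, takes a point from world to camera coordinates); the wrist camera has in their place "hand_eye" (4x4, takes a point from camera to tool coordinates, whose origin is the TCP and whose axes are the flange's). Camera axes: x right, y down, z forward; pixel columns grow to the right and rows downward; lengths in m; the calibration is good to about 2 mm. A picture is of the moment at which its call begins: read the wrist's pose just before it. camera_info takes no time and is no camera call.
- bot.job_done(): hands the job in; it is judged then, once.
Trained networks look in the newest picture that a camera, given by its name, has taken for a name from the list of things; names that differ only in an ending like _2 or _b are one class to them, and where a whole thing is asked for, a point or a joint stands for the part that bears it (a point fixed in the world has none). Each returns a list of dicts, best first, with "confidence" (0 to 1); they miss things now and then, are a little off and sometimes report something else, mostly with a low value. They report only what shows in the picture. A call takes as long as a camera call. They do not tell look-alikes from the thing itself.
- bot.silhouettes(camera, target): "mask" (400x640 bool, what is visible of it) and "uv" ([column, row] in pixels, amid what is visible of it).
- bot.spot_point(camera, target): "uv" ([column, row] in pixels: a listed point, or the origin of a listed thing).
The state is a dict: "clock": time; "joint_pos": joint angles; "joint_vel": joint speeds; "tau": joint torques, N m; "eef_pos": TCP position; "tool_rot": TCP orientation; "ft_force": force on the tool from outside, world axes, zero at the start; "ft_torque": the same for the moment, N m; "grip_width": finger opening in m; "grasp_force": force on a finger pad.
Only numpy, scipy, OpenCV 4.12 (cv2) and the standard library are available. Lean on these libraries where they do the work, as an engineer would, in place of code of your own. Each camera call takes 0.05 s, during which the arm holds its last target. There are 200 camera calls.

## Working session

There is one attempt and no reset: what is moved stays moved. The work goes in short steps, Python scripts to look and compute and a shell command to move; the robot and the scene stay as the last step left them, time stands still between calls to the robot, and variables do not carry over. Pictures are saved under pics/ and viewed, at most 10 in all, crops included, and the job is handed in when it is done.

```bash
mkdir -p pics; ls; python3 - <<'E'
from workcell import bot
import cv2,numpy as np
o=bot.get_obs();print(o['clock'],o['eef_pos'],o['tool_rot'],o['grip_width'])
a=bot.camera('top');b=bot.camera('side')
cv2.imwrite('pics/top.png',a);cv2.imwrite('pics/side.png',b)
for c in('top','side'):
    i=bot.camera_info(c);print(c,np.round(i['intrinsics'],1).tolist(),np.round(i['camera_from_world'],3).tolist())
    for t in ['absorber','absorber_center','top_left','top_right','service_mat','stop_face','reel','amber_roll','blower','tin','driver_pen']:
        print(t,[(np.round(d['uv']).tolist(),round(d['confidence'],2)) for d in bot.spot_point(c,t)][:4])
E
```

```text
pics
0.0 [0.12875531 0.48251849 0.25240769] [ 1.30015623e-01  9.91511380e-01 -1.05027011e-03 -1.33166587e-04] 0.08526970563209692
top [[423.3, 0.0, 323.5], [0.0, 423.3, 196.4], [0.0, 0.0, 1.0]] [[-0.01, -1.0, 0.006, -0.098], [-0.981, 0.008, -0.194, 0.578], [0.194, -0.008, -0.981, 1.011], [0.0, 0.0, 0.0, 1.0]]
absorber [([416.0, 222.0], 0.73), ([302.0, 239.0], 0.72), ([363.0, 224.0], 0.7)]
absorber_center [([298.0, 240.0], 0.94), ([365.0, 221.0], 0.6)]
top_left [([353.0, 208.0], 0.74), ([298.0, 256.0], 0.73)]
top_right [([295.0, 216.0], 0.95), ([385.0, 239.0], 0.76)]
service_mat [([280.0, 240.0], 0.55)]
stop_face [([237.0, 238.0], 0.81)]
reel [([357.0, 165.0], 0.51)]
amber_roll [([239.0, 163.0], 0.87), ([414.0, 177.0], 0.38)]
blower [([391.0, 164.0], 0.85), ([300.0, 236.0], 0.6)]
tin [([236.0, 163.0], 0.47), ([420.0, 222.0], 0.43)]
driver_pen [([414.0, 179.0], 0.6)]
side [[412.3, 0.0, 318.9], [0.0, 412.3, 197.9], [0.0, 0.0, 1.0]] [[-0.965, -0.262, 0.016, 0.512], [-0.206, 0.717, -0.665, 0.264], [0.163, -0.645, -0.746, 0.767], [0.0, 0.0, 0.0, 1.0]]
absorber [([354.0, 203.0], 0.81), ([349.0, 254.0], 0.76), ([300.0, 166.0], 0.33)]
absorber_center [([356.0, 246.0], 0.84), ([352.0, 188.0], 0.84), ([360.0, 162.0], 0.65)]
top_left [([336.0, 186.0], 0.95), ([384.0, 233.0], 0.64)]
top_right [([370.0, 167.0], 0.88), ([329.0, 230.0], 0.75)]
service_mat [([340.0, 282.0], 0.89), ([226.0, 309.0], 0.49)]
stop_face [([355.0, 245.0], 0.69), ([332.0, 326.0], 0.57)]
reel [([287.0, 190.0], 0.6)]
amber_roll [([226.0, 313.0], 0.86)]
blower [([299.0, 165.0], 0.66)]
tin [([360.0, 164.0], 0.67)]
driver_pen [([315.0, 154.0], 0.6), ([225.0, 312.0], 0.59)]
```

View pics/top.png

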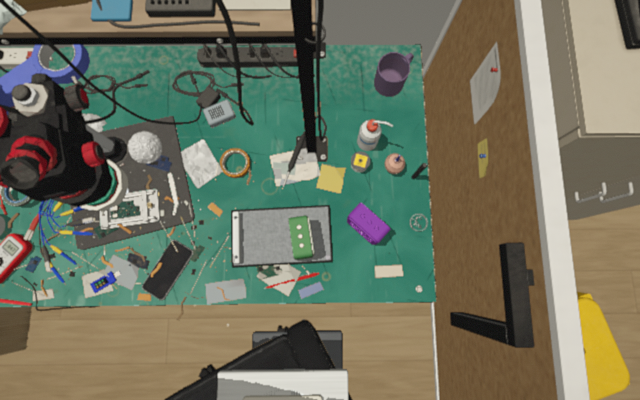

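View pics/side.png

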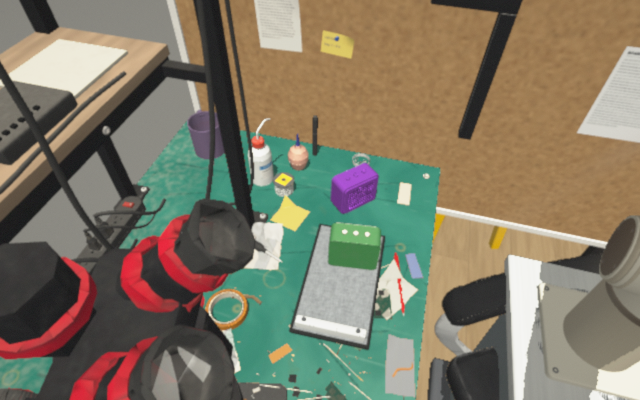

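The top view shows two candidates with the absorber's shape. The green one stands on the mat at top (302,238) / side (354,246). The purple one is off the mat at top (369,224) / side (354,188). I choose the green one by its colour. The stop bar is at top (236,238). The reel is at (360,162), the blower at (395,163), the marker at (420,171), the tin at (418,222) and the tape at (235,163).

```bash
cat > h.py <<'E'
from workcell import bot
import cv2,numpy as np
def ray(c,uv,z):
    i=bot.camera_info(c);K=np.array(i['intrinsics']);T=np.array(i['camera_from_world'])
    R,t=T[:3,:3],T[:3,3];o=-R.T@t;d=R.T@np.linalg.inv(K)@[uv[0],uv[1],1]
    return o+d*(z-o[2])/d[2]
def proj(c,P):
    i=bot.camera_info(c);K=np.array(i['intrinsics']);T=np.array(i['camera_from_world'])
    q=(np.atleast_2d(P)@T[:3,:3].T+T[:3,3])@K.T;return q[:,:2]/q[:,2:]
E
python3 - <<'E'
from h import *
a=cv2.imread('pics/top.png');s=cv2.imread('pics/side.png')
A=cv2.resize(a[195:280,220:345],None,fx=6,fy=6,interpolation=cv2.INTER_CUBIC)
B=cv2.resize(s[210:350,285:395],None,fx=4,fy=4,interpolation=cv2.INTER_CUBIC)
cv2.imwrite('pics/ca.png',A);cv2.imwrite('pics/cb.png',B)
E
```

```text
(no output)
```

View pics/ca.png

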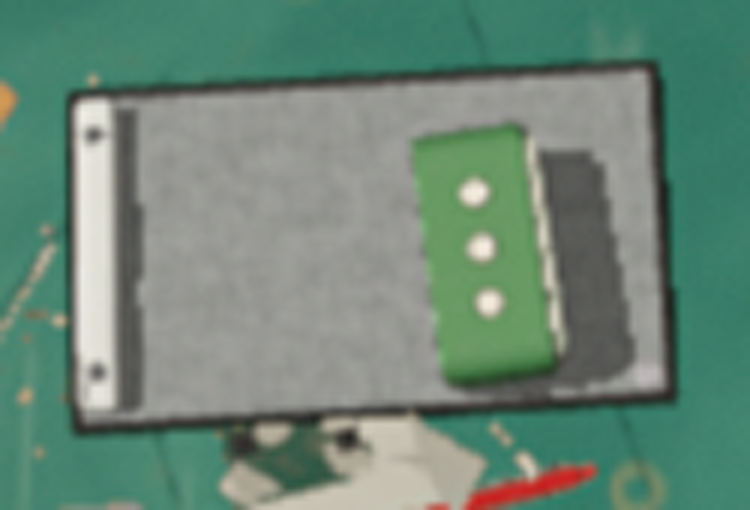

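View pics/cb.png

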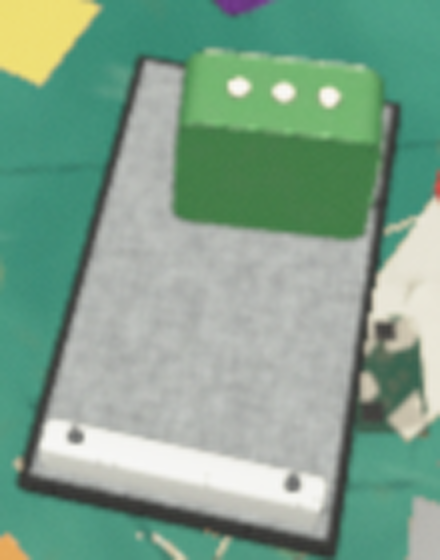

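```bash
python3 - <<'E'
from h import *
t=lambda p:(p[0]/6+220-.4,p[1]/6+195-.4)
s=lambda p:(p[0]/4+285-.4,p[1]/4+210-.4)
print('mat top');M=np.array([ray('top',t(p),.01) for p in[(70,95),(655,65),(673,398),(78,430)]]);print(M.round(4))
print('mat side');N=np.array([ray('side',s(p),.01) for p in[(20,487),(140,58),(400,104),(333,553)]]);print(N.round(4))
print('bar top', [ray('top',t(p),.034).round(4) for p in[(115,100),(117,410)]],[ray('side',s(p),.034).round(4) for p in[(45,420),(325,485)]])
print('abs top',np.array([ray('top',t(p),.098) for p in[(415,140),(522,127),(560,358),(447,383)]]).round(4))
print('abs top side',np.array([ray('side',s(p),.098) for p in[(186,120),(380,140),(382,70),(197,50)]]).round(4))
print('dots',[ray('top',t(p),.098).round(4) for p in[(474,193),(482,247),(489,303)]],[ray('side',s(p),.098).round(4) for p in[(239,86),(284,92),(330,97)]])
print('abs back bottom',np.array([ray('side',s(p),.01) for p in[(176,217),(363,237)]]).round(4))
for Q in(M,N):
    x=Q[0]+Q[3]-Q[1]-Q[2];x/=np.linalg.norm(x);c=Q.mean(0);o=c+.005*x;y=np.array([-x[1],x[0],0]);print('origin',o.round(4),'xdir',x.round(4),'yaw',np.arctan2(x[1],x[0]),'stop',(o+.1*x).round(4),np.linalg.norm(Q[0]-Q[1]),np.linalg.norm(Q[0]-Q[3]))
for n,uv,z in[('reel',(360,160),.038),('blower',(396,157),.1),('pen',(420,166),.127),('tin',(418,222),.012),('roll',(235,163),.02),('purple',(369,224),.088),('black pole foot',(312,150),.02)]:
    print(n,ray('top',uv,z).round(3))
E
```

```text
mat top
[[ 0.5506  0.1379  0.01  ]
 [ 0.5617 -0.1172  0.01  ]
 [ 0.4175 -0.1231  0.01  ]
 [ 0.4064  0.1298  0.01  ]]
mat side
[[ 0.5478  0.141   0.01  ]
 [ 0.5601 -0.1154  0.01  ]
 [ 0.4142 -0.1237  0.01  ]
 [ 0.4033  0.1326  0.01  ]]
bar top [array([0.5443, 0.1136, 0.034 ]), array([0.4136, 0.1089, 0.034 ])] [array([0.5425, 0.1175, 0.034 ]), array([0.4131, 0.1134, 0.034 ])]
abs top [[ 0.5166 -0.0191  0.098 ]
 [ 0.5214 -0.0619  0.098 ]
 [ 0.4295 -0.0766  0.098 ]
 [ 0.4202 -0.0323  0.098 ]]
abs top side [[ 0.5126 -0.0181  0.098 ]
 [ 0.4211 -0.032   0.098 ]
 [ 0.4271 -0.0738  0.098 ]
 [ 0.5177 -0.061   0.098 ]]
dots [array([ 0.4951, -0.0427,  0.098 ]), array([ 0.4735, -0.0459,  0.098 ]), array([ 0.4514, -0.0487,  0.098 ])] [array([ 0.4927, -0.0449,  0.098 ]), array([ 0.4708, -0.0473,  0.098 ]), array([ 0.4487, -0.0505,  0.098 ])]
abs back bottom [[ 0.5148 -0.0195  0.01  ]
 [ 0.419  -0.034   0.01  ]]
origin [0.4838 0.0119 0.01  ] xdir [-0.0436  0.999   0.    ] yaw 1.6143981531232015 stop [0.4794 0.1118 0.01  ] 0.25534737086026904 0.14442371578167013
origin [0.4811 0.0136 0.01  ] xdir [-0.045  0.999 -0.   ] yaw 1.6158469912157045 stop [0.4766 0.1135 0.01  ] 0.2566728685865057 0.14475685156006204
reel [ 0.677 -0.2    0.038]
blower [ 0.666 -0.283  0.1  ]
pen [ 0.635 -0.334  0.127]
tin [ 0.516 -0.349  0.012]
roll [0.676 0.13  0.02 ]
purple [ 0.502 -0.212  0.088]
black pole foot [ 0.71  -0.074  0.02 ]
```

```bash
python3 -m inch '[20,-35,0,0,0,-0.1,40, 40,-70,0,0,0,-0.2,40, 60,-105,0,0,0,-0.3,40, 80,-140,0,0,0,-0.4,40, 100,-175,0,0,0,-0.5,40, 120,-210,0,0,0,-0.6,40, 140,-245,0,0,0,-0.7,40, 160,-280,0,0,0,-0.8,40]'
python3 -m inch '[20,-35,0,0,0,-0.06,40, 40,-70,0,0,0,-0.12,40, 60,-105,0,0,0,-0.18,40, 80,-140,0,0,0,-0.24,40, 100,-175,0,0,0,-0.3,40, 130,-210,0,0,0,-0.36,40, 160,-245,0,0,0,-0.36,40, 193,-275,0,0,0,-0.36,40]'
python3 -m inch '[0,-21,0,0,0,0,40, 0,-42,-20,0,0,0,40, 0,-42,-60,0,0,0,40, 0,-42,-60,0,0,0,40, 0,-42,-60,0,0,0,40]'
python3 -c "
from h import *
o=bot.get_obs();print(o['eef_pos'],o['tool_rot'],o['grip_width'],o['ft_force'])"
```

```text
clock: 1.87
eef_pos: [0.2894, 0.2014, 0.2536]
tool_rot: [0.508, 0.862, 0.001, 0.0]
ft_force: [1.5, 0.1, -0.9]
grip_width: 0.0339
grasp_force: 0.0
clock: 2.53
eef_pos: [0.4739, -0.0662, 0.2536]
tool_rot: [0.653, 0.758, 0.0, 0.0]
ft_force: [0.3, 1.7, -0.3]
grip_width: 0.034
grasp_force: 0.0
clock: 2.95
eef_pos: [0.4712, -0.1056, 0.1915]
tool_rot: [0.652, 0.758, -0.001, -0.003]
ft_force: [0.0, 0.1, 0.2]
grip_width: 0.0341
grasp_force: 0.0
[ 0.47123497 -0.1055956   0.19153945] [ 0.65239224  0.75787463 -0.00144446 -0.00288568] 0.03411025181726321 [0.01675083 0.06237192 0.18212815]
```

```bash
python3 -m inch '[10,-9,-5,0,0,0,40, 10,-9,-35,0,0,0,40, 10,-9,-65,0,0,0,40, 10,-9,-81,0,0,0,40, 10,-9,-81,0,0,0,40, 10,-9,-81,0,0,0,40]'
python3 - <<'E'
from h import *
from scipy.spatial.transform import Rotation as R
o=bot.get_obs();T=R.from_quat(o['tool_rot']).as_matrix();p=np.array(o['eef_pos'])
s=bot.camera('side').copy()
tips=[p+T@[0,y,z] for y in(-.024,.024) for z in(.022,.009)]
for q in proj('side',tips): cv2.circle(s,tuple(int(round(v*16)) for v in q),8,(0,0,255),-1,shift=4)
B=cv2.resize(s[150:290,285:435],None,fx=4,fy=4,interpolation=cv2.INTER_CUBIC);cv2.imwrite('pics/c2.png',B)
print(proj('side',tips).round(1).tolist())
E
```

```text
clock: 3.45
eef_pos: [0.4847, -0.1145, 0.114]
tool_rot: [0.652, 0.758, 0.0, 0.001]
ft_force: [0.7, -0.3, 0.2]
grip_width: 0.034
grasp_force: 0.0
[[367.1, 208.9], [367.7, 204.8], [343.8, 206.6], [344.2, 202.5]]
```

View pics/c2.png

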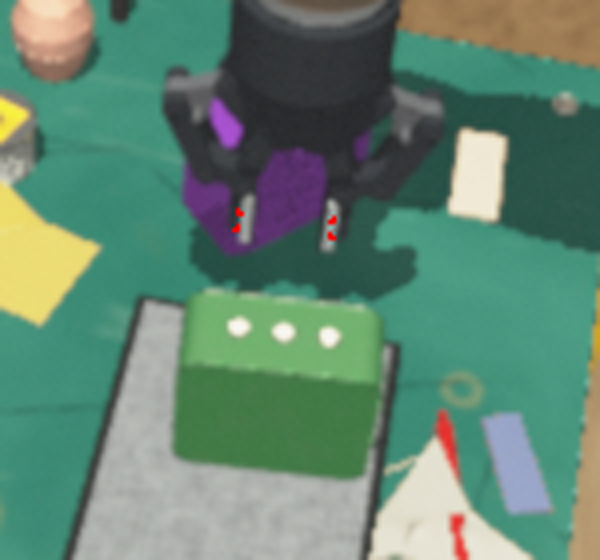

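The side crop shows the fingertips at about crop (240,242) and (328,248). They hang behind the green box with clear space, and the 22 mm tip length is consistent. Next I lower a little, approach and push near the top.

```bash
python3 -m inch '[-3,5,-6,0,0,0,40, -5,15,-6,0,0,0,40, -6,24,-6,0,0,0,40, -7,30,-6,0,0,0,40, -8,34,-6,0,0,0,40, -8,38,-6,0,0,0,40, -9,42,-6,0,0,0,40, -9,46,-6,0,0,0,40]'
python3 - <<'E'
from h import *
s=bot.camera('side');t=bot.camera('top')
cv2.imwrite('pics/c3.png',np.hstack([cv2.resize(s[200:300,300:400],None,fx=4,fy=4),cv2.resize(t[190:290,230:330],None,fx=4,fy=4)]))
E
```

```text
clock: 4.17
eef_pos: [0.4747, -0.0687, 0.1067]
tool_rot: [0.652, 0.758, 0.0, 0.001]
ft_force: [0.1, -0.6, 1.4]
grip_width: 0.0341
grasp_force: 0.9
```

View pics/c3.png

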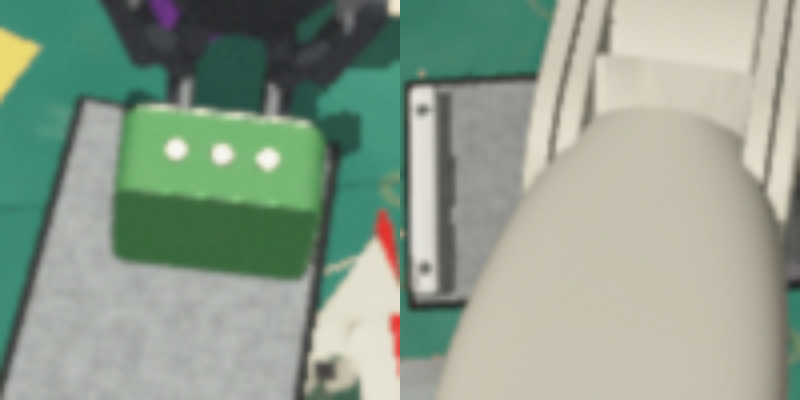

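The side crop shows the fingers against the grille side. The bottom back edge has not moved (side px (329,264) to (375,269)), so the box is tipping and not sliding. I continue slowly; the top view is covered by the arm.

```bash
python3 -m inch '[-1,4,0,0,0,0,40, -1,8,0,0,0,0,40, -2,12,0,0,0,0,40, -2,16,0,0,0,0,40, -3,20,0,0,0,0,40, -4,24,0,0,0,0,40, -4,28,0,0,0,0,40, -5,32,0,0,0,0,40]'
python3 - <<'E'
from h import *
s=bot.camera('side')
cv2.imwrite('pics/c4.png',cv2.resize(s[200:340,285:395],None,fx=4,fy=4))
E
```

```text
clock: 4.93
eef_pos: [0.4692, -0.0363, 0.1061]
tool_rot: [0.652, 0.758, -0.0, -0.0]
ft_force: [-0.9, 0.2, -1.5]
grip_width: 0.0343
grasp_force: 0.0
```

View pics/c4.png

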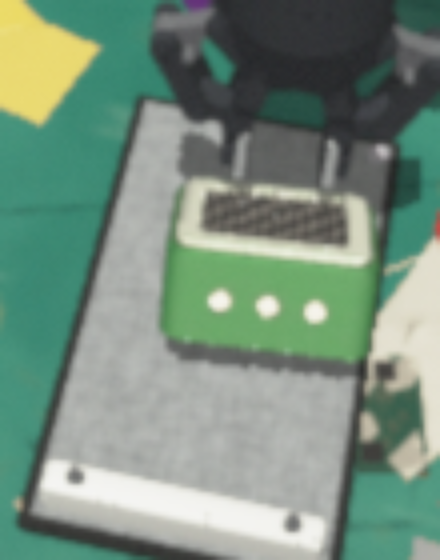

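The box has gone past its balance point: the grille faces up at crop (275,220), and the top face with its dots faces the bar. I back off and measure.

```bash
python3 -m inch '[1,-10,0,0,0,0,40, 3,-25,0,0,0,0,40, 5,-42,0,0,0,0,40, 6,-55,0,0,0,0,40, 6,-55,0,0,0,0,40, 6,-55,0,0,0,0,40]'
python3 - <<'E'
from h import *
s=bot.camera('side')
cv2.imwrite('pics/c5.png',cv2.resize(s[200:340,285:395],None,fx=4,fy=4,interpolation=cv2.INTER_CUBIC))
E
```

```text
clock: 5.48
eef_pos: [0.4754, -0.0929, 0.1062]
tool_rot: [0.653, 0.757, 0.0, -0.0]
ft_force: [-0.1, 0.3, 0.0]
grip_width: 0.0341
grasp_force: 0.0
```

View pics/c5.png

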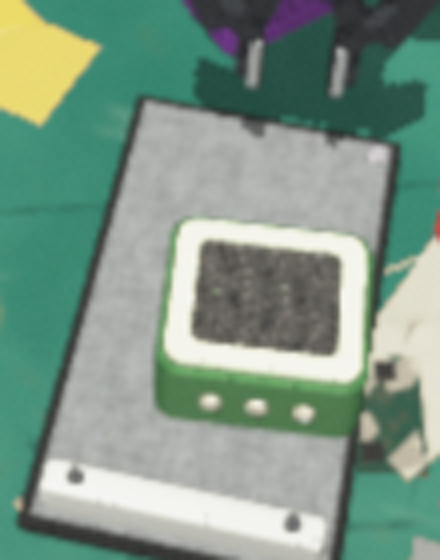

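It now lies flat with the grille up. The plate corners are at crop (178,220), (372,240), (358,383) and (162,360), and the bar is clear ahead.

```bash
python3 - <<'E'
from h import *
s=lambda p:(p[0]/4+285-.4,p[1]/4+200-.4)
Q=np.array([ray('side',s(p),.056) for p in[(178,220),(372,240),(358,383),(162,360)]]);print(Q.round(4),Q.mean(0))
B=np.array([ray('side',s(p),.012) for p in[(157,408),(350,435)]]);print(B.round(4))
o=np.array([.4825,.0127]);x=np.array([-.0443,.999]);y=np.array([-x[1],x[0]])
for q in list(Q)+[Q.mean(0)]+list(B):print('mat',((q[:2]-o)@x).round(4),((q[:2]-o)@y).round(4))
for e in (Q[1]-Q[0],Q[2]-Q[3],B[1]-B[0]):print(np.degrees(np.arctan2(-e[1],-e[0])))
E
```

```text
[[ 0.5134 -0.0116  0.056 ]
 [ 0.4187 -0.0262  0.056 ]
 [ 0.4116  0.0525  0.056 ]
 [ 0.5014  0.0655  0.056 ]] [0.46127696 0.02006097 0.056     ]
[[0.5022 0.0672 0.012 ]
 [0.4097 0.0559 0.012 ]]
mat -0.0256 -0.0297
mat -0.0361 0.0655
mat 0.0429 0.069
mat 0.0519 -0.0212
mat 0.0083 0.0209
mat 0.0535 -0.0221
mat 0.0463 0.0708
8.799876607939128
8.236770809417294
6.9704955656478225
```

```bash
python3 -m inch '[-6,0,-20,0,0,-0.06,40, -12,0,-40,0,0,-0.105,40, -17,0,-58,0,0,-0.105,40, -17,0,-66,0,0,-0.105,40, -17,0,-66,0,0,-0.105,40, -17,20,-66,0,0,-0.105,40, -17,38,-66,0,0,-0.105,40, -17,48,-66,0,0,-0.105,40]'
python3 -m inch '[1,6,0,0,0,0,40, 2,12,0,0,0,0,40, 3,18,0,0,0,0,40, 4,24,0,0,0,0,40, 5,30,0,0,0,0,40, 6,36,0,0,0,0,40, 7,42,0,0,0,0,40, 7,42,0,0,0,0,40]'
python3 - <<'E'
from h import *
s=bot.camera('side')
cv2.imwrite('pics/c6.png',cv2.resize(s[200:340,285:395],None,fx=4,fy=4,interpolation=cv2.INTER_CUBIC))
E
```

```text
clock: 6.2
eef_pos: [0.4596, -0.0425, 0.0413]
tool_rot: [0.691, 0.723, 0.001, 0.001]
ft_force: [-0.3, 0.3, 0.5]
grip_width: 0.0343
grasp_force: 0.0
clock: 6.87
eef_pos: [0.4662, -0.0007, 0.0405]
tool_rot: [0.691, 0.723, 0.001, 0.0]
ft_force: [1.0, -0.9, 0.3]
grip_width: 0.0342
grasp_force: 0.5
```

View pics/c6.png

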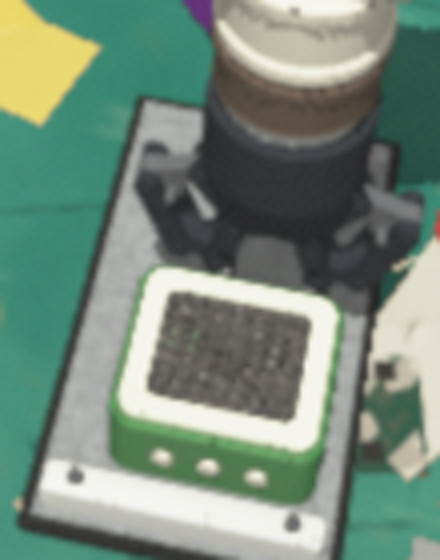

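The box is square to the bar and slid sideways toward the middle. About 13 mm of gap to the bar remains.

```bash
python3 -m inch '[0,4,0,0,0,0,40, 0,8,0,0,0,0,40, 0,10,0,0,0,0,40, 0,11,0,0,0,0,40, 0,12,0,0,0,0,40, 0,13,0,0,0,0,40, 0,14,0,0,0,0,40, 0,14,0,0,0,0,40]'
```

```text
clock: 7.58
eef_pos: [0.4655, 0.0109, 0.0404]
tool_rot: [0.691, 0.723, -0.001, 0.001]
ft_force: [0.7, -8.4, 1.6]
grip_width: 0.0346
grasp_force: 3.9
```

```bash
python3 -m inch '[0,1,0,0,0,0,40, 0,1,0,0,0,0,40, 0,2,0,0,0,0,40, 0,2,0,0,0,0,40]'
python3 -m inch '[0,-8,0,0,0,0,40, 0,-30,0,0,0,0,40, 0,-60,20,0,0,0,40, 0,-60,60,0,0,0,40, 0,-60,100,0,0,0,40, 0,-60,120,0,0,0,40, 0,-60,120,0,0,0,40]'
python3 - <<'E'
from h import *
s=bot.camera('side')
cv2.imwrite('pics/c7.png',cv2.resize(s[220:350,285:385],None,fx=5,fy=5,interpolation=cv2.INTER_CUBIC)[-600:])
E
```

```text
clock: 7.92
eef_pos: [0.4655, 0.011, 0.0404]
tool_rot: [0.692, 0.722, -0.003, 0.003]
ft_force: [-0.1, -14.5, 2.3]
grip_width: 0.0342
grasp_force: 7.0
clock: 8.5
eef_pos: [0.4687, -0.0455, 0.1652]
tool_rot: [0.691, 0.723, 0.004, 0.003]
ft_force: [0.5, -0.9, -0.1]
grip_width: 0.0342
grasp_force: 0.0
```

View pics/c7.png

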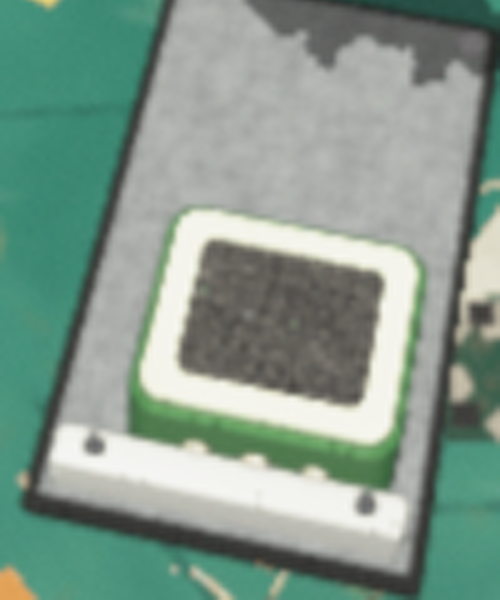

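It lies flush along the bar with the grille up: plate corners at crop (178,210), (425,250), (390,445), (140,398). I check the offset numerically, then hand in.

```bash
python3 - <<'E'
from h import *
s=lambda p:(p[0]/5+285-.4,p[1]/5+230-.4)
Q=np.array([ray('side',s(p),.056) for p in[(173,208),(427,250),(392,447),(138,402)]])
o=np.array([.4825,.0127]);x=np.array([-.0443,.999]);y=np.array([-x[1],x[0]])
for q in list(Q)+[Q.mean(0)]:print('mat',((q[:2]-o)@x).round(4),((q[:2]-o)@y).round(4))
c=Q.mean(0)
if abs((c[:2]-o)@y)<.025 and abs((c[:2]-o)@x-.056)<.008: print(bot.job_done())
E
```

```text
mat 0.0159 -0.0405
mat 0.0119 0.0571
mat 0.0934 0.056
mat 0.0971 -0.0352
mat 0.0546 0.0094
the job is handed in; nothing more can be done
None
```

The absorber lies on its back, grille up, with its top flush against the stop bar and about 9 mm off the mat's middle line. The arm is clear of it, and the job was handed in at about 8.5 s on the robot's clock, but no verdict came back.

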